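# Put a thread spool away and work the sticky lid of the thread case shut

### The arm

A 7-joint arm with a two-finger parallel gripper is mounted at the origin on the work surface. World frame = base frame: x ahead of the robot, y to its left, z up, the work surface at z = 0. Lengths are in m, angles in rad, forces in N, time in s.
With the tool pointing down it reaches from about 0.35 to 0.775 m from the base axis. Payload 3.1 kg.
Tool frame: the origin (TCP) lies at the very end of the fingers, on their centre line; the grasp point (between the pads) lies 19 mm behind it; z points along the fingers, y is the direction in which the jaws open and shut (so a half turn about z gives the same grasp; the last joint's range is limited). The gripper opens to 85 mm and grips with 20 to 120 N. Pads are 22 mm wide; open, the fingers measure 114 mm over their backs; the gripper's body (76 mm by 85 mm) begins 54 mm behind the grasp point. The pads swing forward as they close: fully open they stand 13 mm farther back than shut.
Start: joints at [1.282, 0.311, 0.014, 1.512, -0.004, 1.319, -0.027], TCP at [0.134, -0.533, 0.231] pointing down, gripper open.
Joint ranges: [-2.7, 2.7], [-0.3, 1.91], [-1.27, 1.3], [0.12, 2.57], [-1.44, 4.58], [0.2, 2.03], [-3.05, 3.05]. Speed limits (rad/s): [2.79, 2.79, 3.14, 3.14, 3.14, 3.14, 3.14].

### API

Orientations are given as a unit quaternion [w, x, y, z].
In Python, from workcell import manip, observe, snapshot, camera_info, spot_in gives the robot as it stands. The module is installed in compiled form; this text tells all that it offers. Calls block until the motion is done:
- manip.move_pose(position, orientation): joint-space move of the TCP to a pose.
- manip.movel(position, orientation=None, max_speed=0.15, contact_N=None): straight line of the TCP; orientation=None keeps the orientation; max_speed is the mean speed in m/s. With contact_N (N) it stops when the force on the tool has changed by that much, and returns True; else False.
- manip.movej(angles): joint-space move.
- manip.gripper_open() and manip.grasp(): open the fingers fully, or close them until they stop; the grip force is fixed at half the most.
- manip.sleep(seconds).
- manip.ik(position, orientation): joint angles nearest the present ones, or None.
- observe(): the state.
- snapshot(name): name is "side" or "top" or "wrist"; returns (picture, depth): 480x640x3 uint8, red, green, blue; 480x640 float32, m along the optical axis (not along the pixel's ray), 0 where there is no reading.
- camera_info(name): a dict with "mtx" (3x3 intrinsics, pixels), "R" (3x3) and "t" (3): a world point X has camera coordinates R X + t. Camera axes: x right, y down, z forward; pixel columns grow to the right and rows downward; lengths in m; the calibration is good to about 2 mm. The wrist camera is an equidistant fisheye: a pixel r from the principal point sees the ray r / f radians off the axis. A picture is of the moment at which its call begins: read the wrist's pose just before it. camera_info takes no time and is no camera call; for the wrist camera it gives the pose at the moment of the call.
A pose or a line that the arm cannot do raises manip.IKError and nothing moves.
- manip.finish_job(): hands the job in, once; it reports no verdict.
Trained networks look in the newest picture that a camera, given by its name, has taken for a name from the list of things; names that differ only in an ending like _2 or _b are one class to them, and where a whole thing is asked for, a point or a joint stands for the part that bears it (a point fixed in the world has none). Each returns a list of dicts, best first, with "p" (0 to 1); they miss things now and then, are a little off and sometimes report something else, mostly with a low value. They report only what shows in the picture. A call takes as long as a camera call. They do not tell look-alikes from the thing itself.
- spot_in(camera, thing): "xy" ([column, row] in pixels, amid what is visible of it).
The state is a dict: "clock": time; "joint_positions": joint angles; "joint_velocities": joint speeds; "effort": joint torques, N m; "tcp_pos": TCP position; "tool_rot": TCP orientation; "contact_force": force on the tool from outside, world axes, zero at the start; "moment": the same for the moment, N m; "opening": finger opening in m.
Only numpy, scipy, OpenCV 4.12 (cv2) and the standard library are available. Lean on these libraries where they do the work, as an engineer would, in place of code of your own. Each camera call takes 0.05 s, during which the arm holds its last target. There are 200 camera calls.

### The job

Stand the loose spool of thread from the bench upright in the empty compartment of the thread case, then slide the case's clear lid fully shut and lean it firmly on the rubber seal of the far rail for a second, and let go. The lid is wide and its tracks are sticky, so push it along by its two knobs in turn with closed fingers (do not pinch them), a little at each end; when it binds, ease off and bring up the other end, and never force it. Leave the other spools and things where they stand.

Things in the scene. Friction and masses are not known exactly. Their poses are not given: they have to be found in the camera images.
- case: low wooden thread case fixed on the bench, 260 (x) x 420 (y) x 80 mm high; origin under its centre, x away from the robot, y left. A fixed deck covers its near half up to x = -15 mm; the far half is open: four compartments side by side in y. The lid slides from under the deck towards +x to the far rail (inner face x = 115 mm), its ends in tracks under lips (y = +-186 to 210 mm)
- lid: clear flat lid, 140 (x) x 390 (y) x 6 mm, 0.45 to 0.8 kg, part open, underside 66 mm above the bench; origin under its centre, axes as the case's; shut, origin at x = 45 mm of the case. It has side play: pushed at one end it skews 1 to 2 degrees, then wedges fast; the other end frees it. A knob needs 2 to 10 N, rising steeply once wedged; over 25 N on the lid, pinching a knob too, breaks it
- knob_left (a point): the left (+y) knob of the lid, an upright black cylinder 16 mm in diameter and 22 mm high standing on the lid (72 to 94 mm above the bench); this point is on its axis at half height, 15 mm behind the lid's leading edge and 160 mm left of its middle. Shut, it is at x = 100 mm of the case. Behind it, towards the deck, 35 mm or more of flat lid are free for a finger
- knob_right (a point): the right (-y) knob, the same, 160 mm right of the lid's middle
- corner_left (a point): left end of the lid's leading edge (y = 190 mm of the lid), at half its thickness; shut, it is at x = 115 mm of the case
- corner_right (a point): right end of the lid's leading edge (y = -190 mm of the lid); shut, it is at x = 115 mm of the case
- bay (a point): spot on the floor of the empty compartment (second from the left) where the spool stands, 30 mm before the far rail, 46 mm left of the case's middle, 6 mm above the bench. Dividers (44 mm high) are 43 mm to either side in y. At the start 55 mm or more in x is open above it, between the rail and the lid's leading edge
- spool: the loose spool of grey thread standing on the bench beside the case, left or right: upright cylinder 34 mm in diameter, 55 mm tall, 60 g; origin at the centre of its underside
- stock0: spool of the same make standing in the leftmost compartment, leave it
- stock1: spool of the same make standing in the third compartment, leave it
- stock2: spool of the same make standing in the rightmost compartment, leave it
- cement: grey can of cement, 68 mm in diameter, 95 mm tall, standing beside the case on the other side from the spool; origin at the centre of its underside, leave it
- hammer: hammer, 260 mm long, lying beyond the case, leave it
- awl: awl with a wooden handle, 150 mm long, lying at the far left, leave it
- rail: the case's far rail, 15 mm thick, 79 mm high, 420 mm long, with a black rubber dust seal along its inner face (x = 115 mm of the case), which the lid's leading edge meets; origin as the case's. To bed the seal, the shut lid is leaned on it with 9 N or more for half a second: a steady push of about 18 N on a knob (the lid's drag takes up to 7 N of it)
There are look-alikes about, which are no part of the job. What is shaped like the spool but green or purple is not meant.

How it is judged:
By the outcome, as a careful person would: the job done as asked, in the order asked, and still so for the second after the job is handed in, with the robot touching nothing.
It also fails if it takes over 72 s, if anything falls off the work surface, if the arm or the gripper's body presses on something with over 40 N, if the wrist force passes 120 N, or if a joint passes its speed limit or range.

## Working session

There is one attempt and no reset: what is moved stays moved. The work goes in short steps, each a Python script; the robot and the scene stay as the last script left them, time stands still between calls to the robot, and variables do not carry over. Pictures are saved under pics/ and viewed, about 8 in all and at most 12, crops included, and the job is handed in when it is done.

```bash
mkdir -p pics
cat > h.py <<'E'
import numpy as np, cv2
from workcell import manip, observe, snapshot, camera_info, spot_in
def px2w(cam,uv,depth=None,z=None,ci=None):
    ci=ci or camera_info(cam); K=np.array(ci["mtx"]);R=np.array(ci["R"]);t=np.array(ci["t"])
    x=(uv[0]-K[0,2])/K[0,0]; y=(uv[1]-K[1,2])/K[1,1]
    if cam=="wrist":
        th=np.hypot(x,y); s=np.sin(th)/max(th,1e-9); d=np.array([x*s,y*s,np.cos(th)])
    else: d=np.array([x,y,1.])
    o=-R.T@t; w=R.T@d
    if z is not None: return o+w*(z-o[2])/w[2]
    return o+w*depth/d[2]
E
python3 - <<'E'
from h import *
for c in ["top","side"]:
    p,d=snapshot(c); cv2.imwrite(f"pics/{c}0.png",p[:,:,::-1]); np.save(f"pics/{c}0d.npy",d)
    for n in ["case","lid","knob_left","knob_right","corner_left","corner_right","spool","stock1","cement","hammer","awl","rail","bay"]:
        try: r=spot_in(c,n)
        except Exception as e: print(n,e); continue
        for q in r[:6]:
            u,v=q["xy"]; dd=d[int(min(max(v,0),479)),int(min(max(u,0),639))]
            print(c,n,round(q["p"],2),np.round(q["xy"],1),np.round(px2w(c,(u,v),dd),3) if dd>0 else None)
o=observe(); print(o["clock"],o["tcp_pos"],o["tool_rot"],o["contact_force"])
E
```

```text
top case 0.7 [322.4 291.2] [ 0.475 -0.009  0.083]
top lid 0.9 [323.2 268.8] [ 0.525 -0.012  0.066]
top knob_left 0.7 [323.4 269.4] [ 0.523 -0.012  0.073]
top knob_right 0.7 [322.7 266.7] [ 0.529 -0.011  0.07 ]
top knob_right 0.25 [263.1 169.1] [0.761 0.125 0.023]
top corner_left 0.9 [325.1 267. ] [ 0.528 -0.016  0.073]
top corner_right 0.75 [323.3 268.9] [ 0.525 -0.012  0.066]
top spool 0.84 [469.1 324. ] [ 0.397 -0.335  0.052]
top spool 0.75 [478.7 253.6] [ 0.553 -0.362  0.054]
top spool 0.57 [512.4 307.1] [ 0.433 -0.431  0.055]
top spool 0.56 [476.  290.3] [ 0.471 -0.352  0.054]
top stock1 0.7 [261.3 246.5] [0.577 0.126 0.063]
top stock1 0.63 [336.3 238.2] [ 0.593 -0.042  0.066]
top stock1 0.55 [143.  224.2] [0.636 0.405 0.023]
top stock1 0.22 [157.9 309.1] [0.443 0.349 0.094]
top cement 0.74 [158.4 308.6] [0.444 0.347 0.098]
top hammer 0.75 [261.1 169.7] [0.76  0.129 0.023]
top awl 0.83 [147.4 223.4] [0.638 0.394 0.025]
top awl 0.66 [313.3 222.5] [0.627 0.009 0.084]
top rail 0.84 [309.5 221.2] [0.63  0.017 0.08 ]
top bay 0.67 [324.1 290.7] [ 0.476 -0.013  0.083]
side case 0.77 [28
[... 601 characters left out ...]
[256.9 360. ] [ 0.406 -0.353  0.037]
side spool 0.33 [305.8 260.6] [ 0.53  -0.032  0.068]
side stock1 0.63 [331.  272.8] [ 0.591 -0.064  0.048]
side stock1 0.5 [321.  233.6] [0.58  0.109 0.062]
side stock1 0.48 [339.4 288.9] [ 0.604 -0.147  0.056]
side cement 0.66 [274.  202.8] [0.453 0.329 0.052]
side hammer 0.69 [342.5 288.5] [ 0.611 -0.152  0.06 ]
side hammer 0.64 [388.7 235.4] [0.776 0.139 0.024]
side awl 0.29 [307.5 261.2] [ 0.534 -0.037  0.07 ]
side rail 0.92 [342.2 256.1] [0.628 0.008 0.049]
side bay 0.89 [291.3 285.1] [ 0.489 -0.149  0.078]
1.4 [ 0.13440702 -0.53334267  0.23129933] [ 2.01289373e-05  9.92389301e-01  1.23140063e-01 -8.80858244e-06] [-0.31956186  0.28843108 -0.20603272]
```

Run:
```python
import cv2,numpy as np
a=cv2.imread("pics/top0.png")
c=cv2.resize(a[200:350,200:560],None,fx=2.2,fy=2.2,interpolation=cv2.INTER_CUBIC)
cv2.imwrite("pics/topc.png",c)
```

```text
(no output)
```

View pics/topc.png

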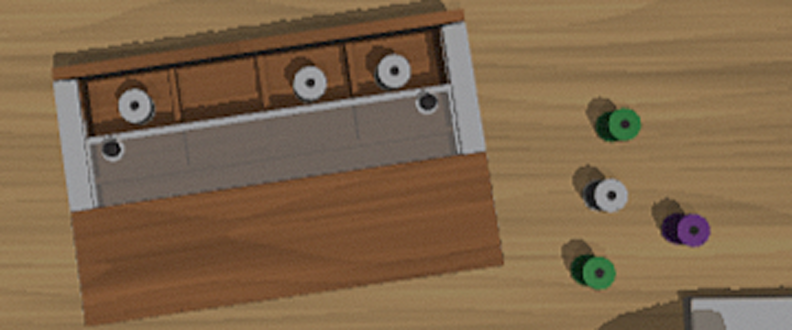

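View pics/side0.png

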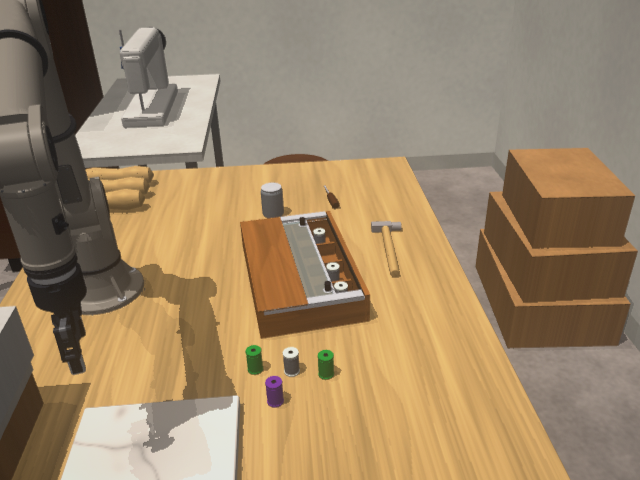

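Candidates for the spool in the top image: green (469,324), green (479,254), purple (512,307) and grey (477,289). I choose the grey one; the crop shows it as white/grey, unlike the others. The empty bay is second from the left, at about px (300,240). The knobs are at about px (251,268) and (394,246).

```bash
cat >> h.py <<'E'
def cloud(cam,d):
    v,u=np.nonzero(d>0); ci=camera_info(cam);K=np.array(ci["mtx"]);R=np.array(ci["R"]);t=np.array(ci["t"])
    z=d[v,u]; P=np.c_[(u-K[0,2])/K[0,0]*z,(v-K[1,2])/K[1,1]*z,z]
    return u,v,(P-t)@R
E
python3 - <<'E'
from h import *
d=np.load("pics/top0d.npy"); img=cv2.imread("pics/top0.png")
u,v,P=cloud("top",d)
m=(P[:,2]>.075)&(P[:,2]<.088)&(P[:,0]>.3)&(P[:,0]<.75)&(abs(P[:,1])<.28)
mask=np.zeros(d.shape,np.uint8); mask[v[m],u[m]]=255
n,l,st,_=cv2.connectedComponentsWithStats(mask); k=1+np.argmax(st[1:,4]); 
M=mask[v,u]>0; Q=P[M]
r=cv2.minAreaRect((Q[:,:2]*1000).astype(np.float32)); print(r, np.round(cv2.boxPoints(r)), np.median(Q[:,2]))
for n,c in dict(kl=(112,147),kr=(428,101),lidL=(90,139),lidR=(450,86)).items():
    print(n,np.round(px2w("top",(200+c[0]/2.2,200+c[1]/2.2),z=.094 if n[0]=='k' else .072),4))
for n,c in dict(grey=(611,195),g1=(599,272),g2=(625,124),pu=(693,230),s0=(134,105),s1=(310,82),s2=(395,70)).items():
    print(n,np.round(px2w("top",(200+c[0]/2.2,200+c[1]/2.2),z=.055 if n[0]!='s' else .061),4))
# grey spool top from depth
m=(P[:,2]>.048)&(P[:,2]<.062)&(np.hypot(P[:,0]-.471,P[:,1]+.352)<.03)
print(P[m].mean(0),m.sum(), (P[m].max(0)+P[m].min(0))/2)
E
```

```text
((509.55023193359375, -14.783203125), (260.5739440917969, 420.8121032714844), 7.390893459320068) [[ 353.  177.]
 [ 407. -240.]
 [ 666. -207.]
 [ 612.  211.]] 0.08019616595544038
kl [0.5309 0.146  0.094 ]
kr [ 0.5712 -0.1682  0.094 ]
lidL [0.5401 0.1709 0.072 ]
lidR [ 0.5875 -0.1935  0.072 ]
grey [ 0.475 -0.356  0.055]
g1 [ 0.3977 -0.3409  0.055 ]
g2 [ 0.5468 -0.3732  0.055 ]
pu [ 0.4383 -0.4375  0.055 ]
s0 [0.5745 0.1273 0.061 ]
s1 [ 0.5949 -0.0525  0.061 ]
s2 [ 0.6057 -0.1395  0.061 ]
[ 0.47448999 -0.35409649  0.05510542] 178 [ 0.47420732 -0.35442387  0.05467878]
```

```bash
cat >> h.py <<'E'
C=np.array([.5096,-.0148]); PSI=np.deg2rad(7.39)
EX=np.array([np.cos(PSI),np.sin(PSI)]); EY=np.array([-EX[1],EX[0]])
def cw(x,y,z): p=C+x*EX+y*EY; return np.array([p[0],p[1],z])
def wc(p): d=np.array(p[:2])-C; return np.array([d@EX,d@EY])
Q=[0,np.cos(PSI/2),np.sin(PSI/2),0]
E
python3 - <<'E'
from h import *
S=[.4743,-.3542]
manip.gripper_open()
manip.move_pose([*S,.16],Q)
print(observe()["clock"])
hit=manip.movel([*S,.037],max_speed=.12,contact_N=8); print("hit",hit,observe()["tcp_pos"])
manip.grasp(); o=observe(); print(o["clock"],o["opening"],o["contact_force"])
manip.movel([*S,.2],max_speed=.25); o=observe(); print(o["opening"],o["contact_force"])
b=cw(.085,.046,.2)
manip.movel(b,max_speed=.35)
manip.movel(cw(.085,.046,.14),max_speed=.2); o=observe();print(o["clock"],o["opening"],o["tcp_pos"],o["contact_force"])
p,d=snapshot("wrist"); cv2.imwrite("pics/w1.png",p[:,:,::-1])
p,d=snapshot("side"); cv2.imwrite("pics/s1.png",cv2.resize(p[180:340,210:430],None,fx=3,fy=3)[:,:,::-1])
E
```

```text
3.0667
hit False [ 0.47505582 -0.35471725  0.03797004]
4.7833 0.032120033898000395 [-0.75021043 -0.09277775  3.54032413]
0.031773272792012336 [ 0.34188673 -0.04195243 -0.27510612]
7.3583 0.03216046768035996 [0.58780628 0.04002854 0.13998432] [ 0.79883965  0.28132861 -0.020248  ]
```

View pics/w1.png

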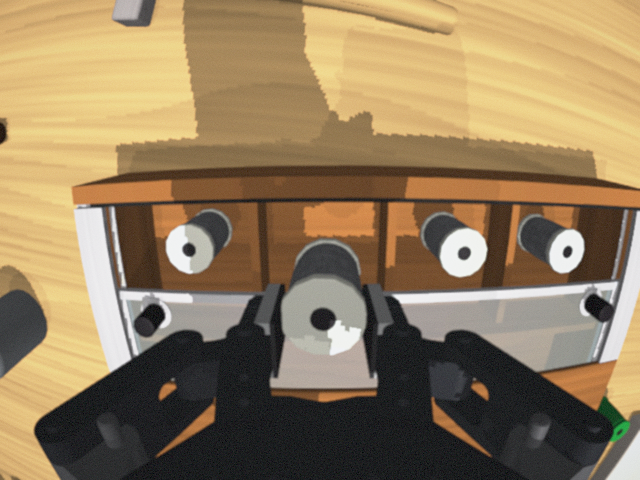

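View pics/s1.png

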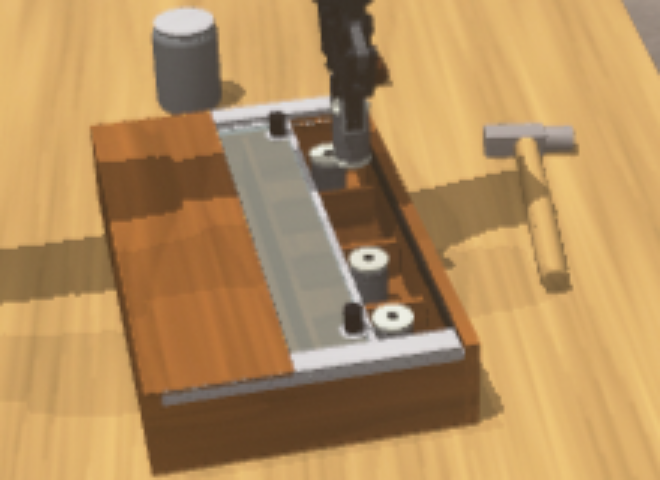

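The wrist view shows the spool held upright at (323,310), over the empty second compartment (320,230). Now I lower and release.

Run:
```python
from h import *
manip.movel(cw(.085,.046,.075),max_speed=.12)
hit=manip.movel(cw(.085,.046,.0425),max_speed=.03,contact_N=4); o=observe(); print(hit,o["tcp_pos"],wc(o["tcp_pos"]),o["contact_force"],o["opening"])
if hit and o["tcp_pos"][2]>.05: raise SystemExit
manip.gripper_open(); o=observe(); print(o["contact_force"],o["opening"])
manip.movel(cw(.085,.046,.10),max_speed=.1)
manip.movel(cw(.07,.046,.19),max_speed=.2)
p,d=snapshot("wrist"); cv2.imwrite("pics/w2.png",p[:,:,::-1]); np.save("pics/w2d.npy",d)
ci=camera_info("wrist"); r=spot_in("wrist","spool")
for q in r: w=px2w("wrist",q["xy"],z=.061,ci=ci); print(q["p"],q["xy"],np.round(wc(w),3))
for n in("knob_left","knob_right"):
  for q in spot_in("wrist",n)[:2]: print(n,q["p"],q["xy"],np.round(wc(px2w("wrist",q["xy"],z=.09,ci=ci)),3))
manip.grasp(); print(observe()["clock"])
```

```text
True [0.58761291 0.04170328 0.04357418] [0.0846325  0.04599973] [ 0.21586496 -0.2562897   5.6628313 ] 0.03191922388626442
[ 0.05285941 -0.22984936 -0.15772918] 0.08542790768816746
0.77 [632.0, 352.9] [-0.081 -0.321]
0.7 [325.2, 202.4] [0.089 0.045]
0.48 [600.1, 382.6] [-0.116 -0.28 ]
0.47 [636.2, 279.5] [ 0.016 -0.284]
0.42 [358.7, 285.1] [0.022 0.018]
knob_left 0.76 [360.5, 284.7] [0.035 0.02 ]
knob_left 0.57 [29.6, 298.6] [0.011 0.319]
knob_right 0.68 [364.0, 285.8] [0.034 0.018]
11.9917
```

View pics/w2.png

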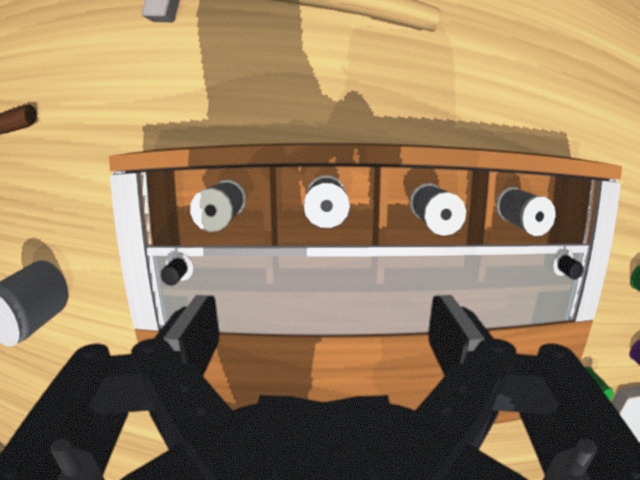

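```bash
cat >> h.py <<'E'
Z=.079; YK={1:.1585,-1:-.1585}; OFF=.019
def push(s,kx,target,fmax=13,speed=.03):
    """finger already low behind knob s; knob est kx; push to knob x=target; returns new knob est"""
    manip.movel(cw(kx-OFF-.004,YK[s],Z),max_speed=.35)
    f0=np.array(observe()["contact_force"])
    hit=manip.movel(cw(target-OFF,YK[s],Z),max_speed=speed,contact_N=fmax)
    o=observe(); f=(np.array(o["contact_force"])-f0)[:2]
    x=wc(o["tcp_pos"])[0]
    manip.movel(cw(x-.007,YK[s],Z),max_speed=.1)
    print("L" if s>0 else "R",f"t={o['clock']:.1f} target={target:.4f} knob={x+OFF:.4f} hit={hit} f={f@EX:.1f},{f@EY:.1f} z={o['tcp_pos'][2]:.4f}")
    return x+OFF,hit
E
python3 - <<'E'
from h import *
k=.0415
manip.movel(cw(k-OFF-.0105,YK[1],.15),max_speed=.3)
print("down",manip.movel(cw(k-OFF-.0105,YK[1],Z),max_speed=.1,contact_N=5),observe()["tcp_pos"])
f0=np.array(observe()["contact_force"])
hit=manip.movel(cw(k-OFF+.003,YK[1],Z),max_speed=.02,contact_N=2)
o=observe(); print("touch L",hit,wc(o["tcp_pos"]),np.array(o["contact_force"])-f0)
xl,_=push(1,wc(o["tcp_pos"])[0]+OFF,k+.005)
xr,_=push(-1,k-.004,k+.010)
E
```

```text
down False [0.50184828 0.14397266 0.07956504]
touch L True [0.02261131 0.1583548 ] [-0.29893321 -0.29377885  0.16509795]
L t=14.7 target=0.0465 knob=0.0443 hit=False f=-5.8,0.1 z=0.0787
R t=16.8 target=0.0515 knob=0.0482 hit=False f=-7.7,1.6 z=0.0788
```

Run:
```python
from h import *
x={1:.0443,-1:.0482}; s=1; hits=0
for i in range(14):
    t=min(x[-s]+.005,.096)
    if x[s]<t-.001:
        x[s],h=push(s,x[s],t+.003)
        hits=hits+1 if h else 0
        if hits>=3: break
    if min(x.values())>.0925: break
    s=-s
print(x,observe()["clock"])
```

```text
L t=18.5 target=0.0562 knob=0.0493 hit=True f=0.9,-0.8 z=0.0780
R t=20.4 target=0.0573 knob=0.0545 hit=False f=-7.7,1.6 z=0.0789
L t=22.2 target=0.0625 knob=0.0532 hit=True f=0.3,1.9 z=0.0781
R t=24.0 target=0.0612 knob=0.0582 hit=False f=-8.1,3.1 z=0.0789
L t=25.8 target=0.0662 knob=0.0579 hit=True f=0.6,-0.3 z=0.0782
R t=27.5 target=0.0659 knob=0.0617 hit=True f=0.4,0.3 z=0.0782
L t=29.5 target=0.0697 knob=0.0668 hit=False f=-7.2,-0.4 z=0.0787
R t=31.4 target=0.0748 knob=0.0701 hit=True f=-0.7,-0.2 z=0.0783
L t=33.4 target=0.0781 knob=0.0755 hit=False f=-7.5,-1.8 z=0.0787
R t=35.2 target=0.0835 knob=0.0784 hit=True f=-0.1,-1.2 z=0.0783
L t=37.2 target=0.0864 knob=0.0840 hit=False f=-6.2,-2.2 z=0.0787
R t=39.1 target=0.0920 knob=0.0868 hit=True f=-0.6,-0.6 z=0.0783
L t=41.0 target=0.0948 knob=0.0926 hit=False f=-4.9,-1.4 z=0.0787
R t=43.0 target=0.0990 knob=0.0957 hit=False f=-7.3,2.0 z=0.0790
{1: np.float64(0.09260186243773554), -1: np.float64(0.09574678315068687)} 43.2917
```

Run:
```python
from h import *
x={1:.0926,-1:.0957}
x[1],_=push(1,x[1],.1015)
x[-1],_=push(-1,x[-1],.1025)
x[1],h=push(1,x[1],.1045,fmax=14)
# lean on the right
def lean(s,kx):
    manip.movel(cw(kx-OFF-.003,YK[s],Z),max_speed=.35)
    f0=np.array(observe()["contact_force"]); t=kx-.001; held=0
    for i in range(25):
        f=-(np.array(observe()["contact_force"])-f0)[:2]@EX
        if f>=17: break
        t+=.0025 if f<8 else .001 if f<14 else .0004
        manip.movel(cw(t-OFF,YK[s],Z),max_speed=.03)
        o=observe(); f=-(np.array(o["contact_force"])-f0)[:2]@EX
        print(f"t={o['clock']:.2f} cmd={t:.4f} x={wc(o['tcp_pos'])[0]+OFF:.4f} f={f:.1f}")
        if f>=16.8 or t>.115 or o["clock"]>60: break
    for j in range(4):
        manip.sleep(.3); o=observe(); print("hold",round(float(-(np.array(o["contact_force"])-f0)[:2]@EX),1))
    xx=wc(o["tcp_pos"])[0]
    manip.movel(cw(xx-.008,YK[s],Z),max_speed=.05)
    return xx+OFF
print(lean(-1,x[-1]),observe()["clock"])
ci=camera_info("top");p,d=snapshot("side"); cv2.imwrite("pics/s3.png",cv2.resize(p[180:340,210:430],None,fx=3,fy=3)[:,:,::-1])
```

```text
L t=44.9 target=0.1015 knob=0.0996 hit=False f=-4.7,-0.1 z=0.0787
R t=46.8 target=0.1025 knob=0.1010 hit=False f=-4.9,2.5 z=0.0790
L t=48.5 target=0.1045 knob=0.1008 hit=False f=-8.0,-0.9 z=0.0786
t=50.12 cmd=0.1025 x=0.1013 f=4.0
t=50.38 cmd=0.1050 x=0.1015 f=8.5
t=50.62 cmd=0.1060 x=0.1016 f=9.8
t=50.88 cmd=0.1070 x=0.1016 f=11.5
t=51.12 cmd=0.1080 x=0.1017 f=13.1
t=51.38 cmd=0.1090 x=0.1017 f=14.7
t=51.62 cmd=0.1094 x=0.1018 f=15.0
t=51.88 cmd=0.1098 x=0.1018 f=17.0
hold 16.0
hold 16.0
hold 16.0
hold 16.7
0.10176130480744891 53.55
```

View pics/s3.png

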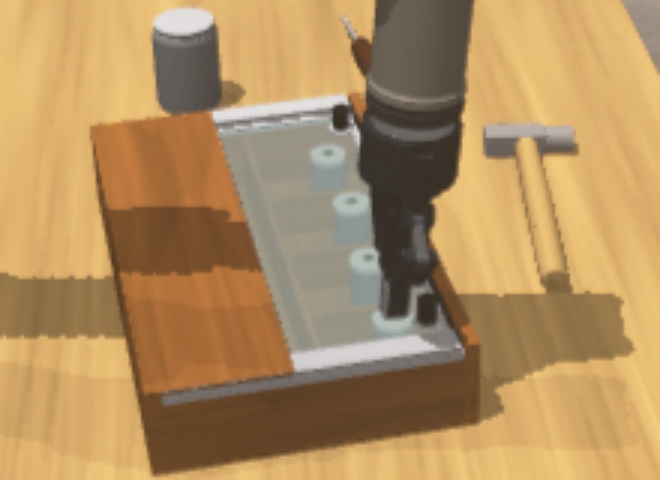

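The lid is shut with all four spools upright under it. The 16 N hold is marginal if the drag is at its upper end, so I lean once more, a little firmer, on the left knob.

Run:
```python
from h import *
s=1; kx=.1010
manip.movel(cw(kx-OFF-.004,YK[s],Z),max_speed=.35)
f0=np.array(observe()["contact_force"]); t=.1075
F=lambda: float(-(np.array(observe()["contact_force"])-f0)[:2]@EX)
manip.movel(cw(t-OFF,YK[s],Z),max_speed=.02); f=F(); print(observe()["clock"],f)
for i in range(14):
    if f>=18.2 or t>.114: break
    t+=.0012 if f<15 else .0005
    manip.movel(cw(t-OFF,YK[s],Z),max_speed=.03); f=F(); print(round(t,4),round(f,1))
for j in range(4): manip.sleep(.25); print("hold",round(F(),1))
xx=wc(observe()["tcp_pos"]); print(xx[0]+OFF)
manip.movel(cw(xx[0]-.008,YK[s],Z),max_speed=.05)
manip.movel(cw(xx[0]-.01,YK[s],.20),max_speed=.2)
manip.movel(cw(-.10,.1,.30),max_speed=.3)
p,d=snapshot("top"); cv2.imwrite("pics/t4.png",cv2.resize(p[200:350,200:560],None,fx=2.2,fy=2.2)[:,:,::-1])
p,d=snapshot("side"); cv2.imwrite("pics/s4.png",cv2.resize(p[180:340,210:430],None,fx=3,fy=3)[:,:,::-1])
print(observe()["clock"])
```

```text
55.3333 13.215734408323145
0.1087 15.9
0.1092 16.5
0.1097 17.2
0.1102 17.6
0.1107 18.1
0.1112 19.7
hold 19.2
hold 19.8
hold 19.1
hold 18.6
0.10088425083518174
60.05
```

View pics/t4.png

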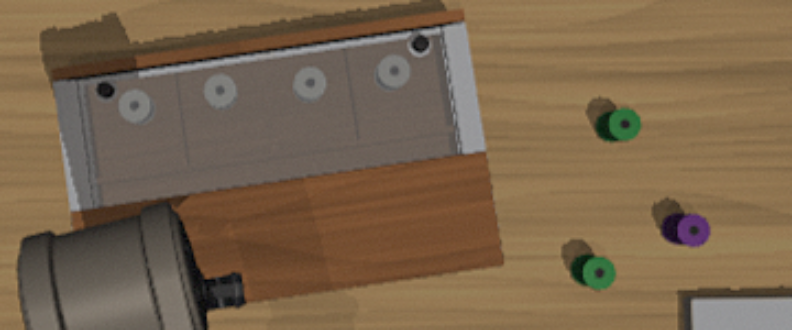

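View pics/s4.png

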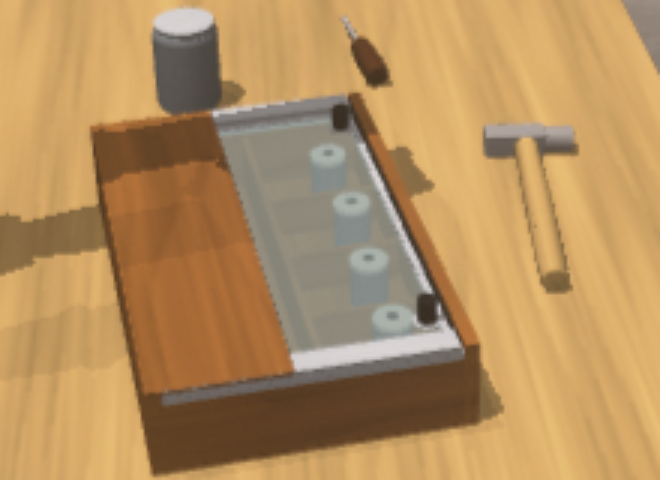

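Run:
```python
from h import *
for c in((106,89),(420,42.5)): print(np.round(wc(px2w("top",(200+c[0]/2.2,200+c[1]/2.2),z=.094)),4))
manip.finish_job(); print(observe()["clock"])
```

```text
[0.0998 0.1548]
[ 0.1003 -0.1613]
the job is handed in; nothing more can be done
the job is handed in; nothing more can be done
```

The job is done and handed in at about 60 s on the robot's clock, inside the 72 s limit.

- **Spool:** I took the grey spool from among the green and purple ones and stood it upright in the empty second compartment. The wrist camera put it about 4 mm beyond the bay point and 1 mm off in y.
- **Lid:** I slid it shut with closed fingers, pushing the two knobs in turn. Pushes were set to stop at about 13 N (14 N on the last one). Seven of them stopped that way, and each time I backed off and went to the other knob.
- **Seal:** I leaned on the right knob at about 16 N for over a second, then on the left at about 19 N for one second. The first lean was marginal if the lid's drag is at its full 7 N, so I added the second.
- **Last checks:** The knobs measured x = 99.8 mm (left) and 100.3 mm (right) in the case frame; the target is 100 mm. In the last pictures all four case spools are upright under the lid, the cement, hammer, awl and coloured spools look undisturbed, and the arm is clear.

Two readings disagreed slightly. The pushing finger put the knobs at 100.9 mm (left) and 101.8 mm (right), but that is within the calibration error. The last side picture also shows a thin dark line between the lid and rail near the right end, which I took to be the rubber seal.

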